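# Shut the specimen carrier's hasp and present the carrier to the code reader

## Robot

A 6-joint arm with a two-finger parallel gripper is mounted at the origin on the work surface. World frame = base frame: x ahead of the robot, y to its left, z up, the work surface at z = 0. Lengths are in m, angles in rad, forces in N, time in s.
With the tool pointing down it reaches from about 0.4 to 0.825 m from the base axis. Payload 7 kg.
Tool frame: the origin (TCP) lies midway between the tips of the shut fingers; the grasp point (between the pads) lies 19 mm behind it; y points along the fingers, z is the direction in which the jaws open and shut, and the axes are right-handed (so a half turn about y gives the same grasp; the last joint's range is limited). The gripper opens to 88 mm and grips with 3 to 60 N. Pads are 19 mm wide; open, the fingers measure 130 mm over their backs; the gripper's body (78 mm by 193 mm) begins 47 mm behind the grasp point.
Start: joints at [0.288, 0.359, 0.012, 0, -1.224, -0.288], TCP at [0.675, -0, 0.227] pointing down, gripper open.
Joint ranges: [-3.07, 3.07], [-1.43, 2.12], [-1.02, 1.25], [-3.03, 1.67], [-3.05, -0], [-3.03, 3.03]. Speed limits (rad/s): [2.39, 2.39, 3.01, 3.14, 3.14, 3.14].

## Interface

Orientations are given as a rotation vector (axis times angle).
In Python, from plant import bot gives the robot as it stands.
- The arm moves only by the shell command python3 -m handwheel 'ROWS' [OPENING] [FORCE]. ROWS is JSON, a list of rows, each a list of 4 numbers: the shift along the tool's x, y, z in cm, then the turn about the tool's y in rad. In form: [[x, y, z, spin], ...]. A call has exactly 10 rows; each row shifts and turns the commanded pose from where the row before left it, along the tool's axes as they then stand; what a row does not reach is not made up. A row lasts 1/12 s, in which the tool goes at most 41.7 mm and 7.16 degrees, less where a joint would pass 70% of its speed; a pose out of reach is approached as far as the arm can. A call is refused whole if a number of a shift passes 4.17 or a number of a turn 0.125, either way. A call with a gripper value outside its range is refused whole. OPENING is the finger opening in cm, from 0 to 8.76, set as the call begins (- or left out, the last holds). The fingers move at their own pace and stop on an object; FORCE is the grip in N (left out, the last holds). Time passes only in rows, so rows that do not move let the fingers close, or fill a call up. It gives the time, the measured TCP pose, the force and the opening at its end, in the units of the state.
- bot.sense(): the state, without advancing time (a new reading comes with each control period).
- bot.camera(name): name is "scene" or "side" or "wrist"; returns the picture (400x640x3 uint8, red, green, blue); there is no depth.
- bot.camera_info(name): a dict with "K" (3x3 intrinsics, pixels), "pose" (4x4, takes a point from camera to world coordinates); the wrist camera has in their place "T_tool_cam" (4x4, takes a point from camera to tool coordinates, whose origin is the TCP and whose axes are the tool frame's). Camera axes: x right, y down, z forward; pixel columns grow to the right and rows downward; lengths in m; the calibration is good to about 2 mm. A picture is of the moment at which its call begins: read the wrist's pose just before it. camera_info takes no time and is no camera call.
- bot.close_job(): hands the job in, once; it reports no verdict.
The state is a dict: "time": time; "q": joint angles; "dq": joint speeds; "joint_efforts": joint torques, N m; "ee_pos": TCP position; "ee_rot": TCP orientation; "ft_force": force on the tool from outside, world axes, zero at the start; "moment": the same for the moment, N m; "opening": finger opening in m.
Only numpy, scipy, OpenCV 4.12 (cv2) and the standard library are available. Lean on these libraries where they do the work, as an engineer would, in place of code of your own. Each camera call takes 0.05 s, during which the arm holds its last target.

## Task

While the specimen carrier stands on the table, swing its open hasp fully shut over the catch. Then lift the carrier by its top handle and hold it still and level in the air, its underside about 10 cm above the glass of the code reader and centred over the glass, its long side along the reader's long side and its hasp on the side where the reader's raised hood is. Keep the carrier upright all the way, leave the other things on the table where they are, and finish while still holding the carrier there.

Things in the scene. Friction and masses are not known exactly. Their poses are not given: they have to be found in the camera images.
- carrier: the specimen carrier: loose closed white plastic box, 120 mm (its x) by 180 mm (its y), with a grey lid 126 x 186 mm whose top is 105 mm up; 0.5 to 0.8 kg, balanced under its handle. Origin: centre of its underside; z up. The steel hasp is in the middle of its +x long side; a straight black handle bar runs along its y over the middle of the lid
- handle (a point): centre of the carrier's handle bar, 140 mm above the middle of the underside; axes as the carrier. The bar is 14 mm wide (x), 14 mm high and 94 mm long (y) on a post at each end; 28 mm of free space between bar and lid, 74 mm between the posts
- hasp_hinge (a point): middle of the hasp's hinge axis, at (66, 0, 100) mm in the carrier's frame, 6 mm out from the box's long side; axes as the carrier, the hinge axis runs along its y
- hasp_plate (a joint): hasp angle. 0: shut, hanging straight down over the catch. Grows outward and up: 1.57 sticks out level, stop at 2.4. Stays where left, moves under 1 N. Plate 30 mm wide (y), 3 thick, with a 10 mm round bar across its free end, 45 mm from the hinge. Shut, the bar stands out 7 mm past the hinge axis, the catch (26 mm below the hinge) 3.5 mm: press the bar to the box to shut it
- reader: the code reader: a grey flat box 150 mm (its x) by 210 mm (its y), 35 mm high, fixed to the table, with a flat glass in its top; a black raised hood, 22 mm wide, 27 mm above the glass, runs along the whole of its +x long side. Origin: centre of its underside; z up
- glass_centre (a point): centre of the reader's 100 x 160 mm glass, at (-8, 0, 36) mm in the reader's frame; axes as the reader
- vial_near: small glass vial with a metal cap, 24 mm across, 50 mm tall; bystander. Origin: centre of its underside
- vial_far: small glass vial with a metal cap, 24 mm across, 58 mm tall; bystander. Origin: centre of its underside
- tape: roll of paper tape lying flat, 64 mm across, 22 mm high; bystander. Origin: centre of its underside
- spray_bottle: white bottle, 52 mm across, 130 mm tall; bystander. Origin: centre of its underside
- ampoule_carton: small flat cardboard carton, 50 x 90 x 35 mm high; bystander. Origin: centre of its underside
- jar: clear jar with a white cap, 68 mm across, 75 mm tall; bystander. Origin: centre of its underside
- dish: round steel dish, 120 mm across, 40 mm high; bystander. Origin: centre of its underside
- syringe: syringe lying down, 145 mm long, 20 mm thick, 34 mm wide at its flange; bystander. Origin: on the table under the barrel's middle
There are look-alikes about, which are no part of the job. What is shaped like the carrier but red is not meant.

How it is judged:
On the way, in this order (a step that is already met when the one before it is completed fails the run):
1. the hasp is shut over the catch while the carrier stands on the table (value of joint hasp_plate below 0.15 rad and height (world z) of carrier below 0.01 m), for 0.2 s.
2. the carrier is lifted clear of the table by the gripper, hasp shut (height (world z) of carrier above 0.04 m and contact force between the fingers and carrier above 2 N and value of joint hasp_plate below 0.15 rad), for 0.2 s.
At the end, for the whole second after the job is handed in: Held by the gripper alone, hasp shut (under 0.15 rad): underside centre within 25 mm sideways of the glass centre and 80 to 120 mm above the glass, level within 0.12 rad, turned within 0.2 rad of the reader, hasp on the hood's side, still (0.03 m/s, 0.2 rad/s) (horizontal distance between carrier and glass_centre below 0.025 m and z of carrier in the frame of glass_centre between 0.08 and 0.12 m and angle between carrier's own z axis and vertical below 0.12 rad and angle between the x axis of carrier and the x axis of reader, either way round below 0.2 rad and x of hasp_hinge in the frame of glass_centre above 0.03 m and value of joint hasp_plate below 0.15 rad and contact force between the fingers and carrier above 2 N and contact force between carrier and reader below 0.1 N and linear speed of carrier below 0.03 m/s and angular speed of carrier below 0.2 rad/s); the arm keeps its last pose, push and grip.
It fails at once if the carrier is tipped by more than 0.5 rad (angle between carrier's own z axis and vertical above 0.5 rad).
It fails at once if another thing on the table is shifted by more than 40 mm or knocked over (distance of any of vial_near, vial_far, tape, spray_bottle, ampoule_carton, jar, dish, syringe from where it was at the start of the episode above 0.04 m or angle between any of vial_near, vial_far, tape, spray_bottle, ampoule_carton, jar, dish, syringe's own z axis and vertical above 0.8 rad).
It also fails if it takes over 61 s, if anything falls off the work surface, if the arm or the gripper's body presses on something with over 40 N, if the wrist force passes 120 N, or if a joint passes its speed limit or range.

## Working session

There is one attempt and no reset: what is moved stays moved. The work goes in short steps, Python scripts to look and compute and a shell command to move; the robot and the scene stay as the last step left them, time stands still between calls to the robot, and variables do not carry over. Pictures are saved under pics/ and viewed, and the job is handed in when it is done.

```bash
ls; mkdir -p pics
python3 - <<'E'
from plant import bot
import cv2,numpy as np
print(bot.sense())
for n in ["scene","side","wrist"]:
    im=bot.camera(n); cv2.imwrite(f"pics/{n}0.png",im[:,:,::-1]); print(n,{k:np.round(v,4).tolist() if not isinstance(v,str) else v for k,v in bot.camera_info(n).items()})
E
```

```text
pics
{'time': 0.0, 'q': array([ 2.88119418e-01,  3.59377043e-01,  1.10569016e-02, -3.62669639e-04,
       -1.22408247e+00, -2.88107617e-01]), 'dq': array([-0.00079693, -0.00146461,  0.00152692, -0.00023051,  0.00026525,
       -0.00135985]), 'joint_efforts': array([-8.00930356e-04, -5.82726967e+01,  2.93058443e+01,  6.99745238e+00,
        6.93249181e-03, -2.06530804e-04]), 'ee_pos': array([ 6.74512033e-01, -9.04715318e-06,  2.25625937e-01]), 'ee_rot': array([-1.20814216, -1.20785056,  1.20998617]), 'ft_force': array([-0.64512097,  0.14101323, -0.00324615]), 'moment': array([0.00262936, 0.03563425, 0.03870053]), 'opening': 0.08747512149896612}
scene {'K': [[405.322, 0.0, 315.3377], [0.0, 405.322, 202.2278], [0.0, 0.0, 1.0]], 'pose': [[-0.4785, 0.453, -0.7522, 1.3265], [0.8778, 0.2673, -0.3974, 0.4183], [0.021, -0.8505, -0.5255, 0.6976], [0.0, 0.0, 0.0, 1.0]]}
side {'K': [[421.9132, 0.0, 319.8182], [0.0, 421.9132, 202.1011], [0.0, 0.0, 1.0]], 'pose': [[0.9568, -0.2032, 0.2081, 0.2372], [-0.2904, -0.6279, 0.7221, -0.9437], [-0.0161, -0.7513, -0.6597, 0.9112], [0.0, 0.0, 0.0, 1.0]]}
wrist {'K': [[337.2488, 0.0, 323.3508], [0.0, 337.2488, 197.5239], [0.0, 0.0, 1.0]], 'T_tool_cam': [[-0.0008, 0.9537, 0.3007, -0.0807], [0.0011, -0.3007, 0.9537, -0.1577], [1.0, 0.0011, -0.0009, 0.0001], [0.0, 0.0, 0.0, 1.0]]}
```

View pics/scene0.png

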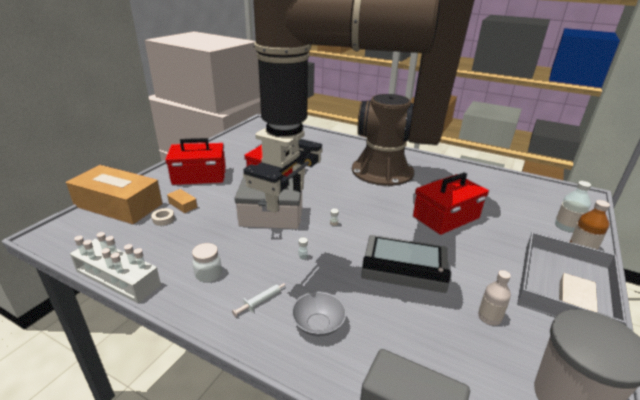

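View pics/side0.png

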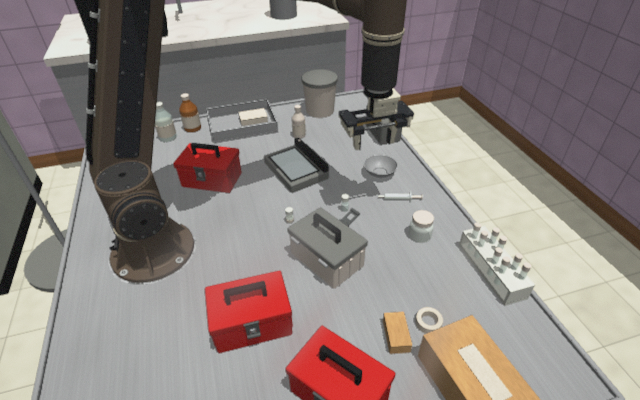

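View pics/wrist0.png

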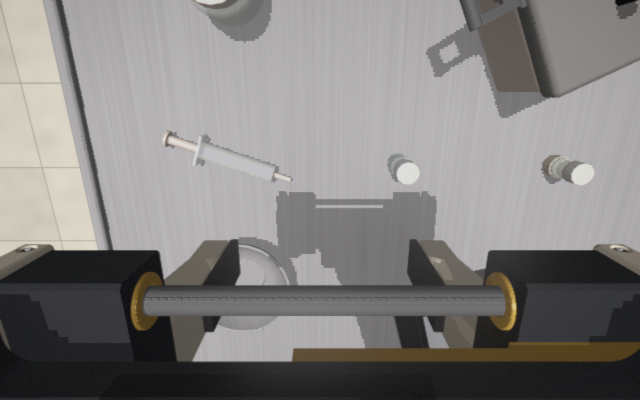

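Run:
```python
import cv2,numpy as np
a=cv2.imread('pics/side0.png')[125:295,250:410]; b=cv2.imread('pics/scene0.png')[130:300,210:460]; 
cv2.imwrite('pics/c1.png',cv2.resize(a,None,fx=3.5,fy=3.5,interpolation=cv2.INTER_CUBIC)); cv2.imwrite('pics/c2.png',cv2.resize(b,None,fx=3.2,fy=3.2,interpolation=cv2.INTER_CUBIC))
```

```text
(no output)
```

View pics/c1.png

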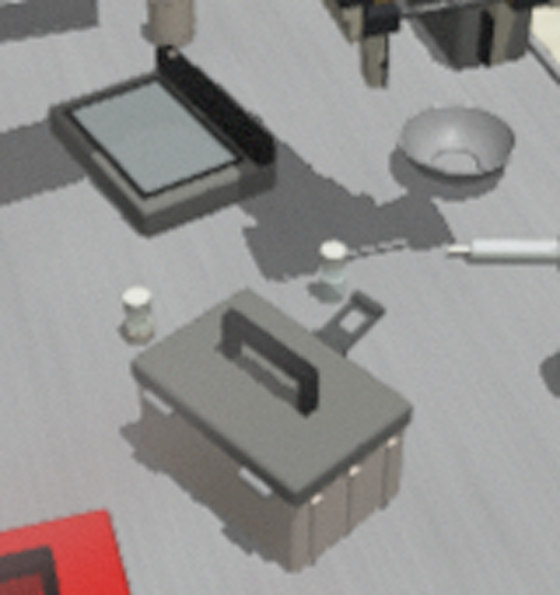

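View pics/c2.png

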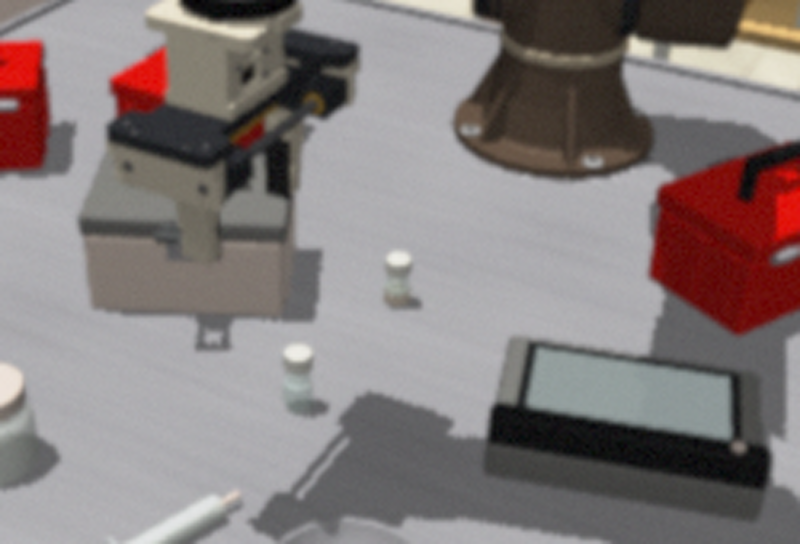

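```bash
cat > h.py <<'E'
import numpy as np
from plant import bot
def ray(name,uv,z):
    i=bot.camera_info(name);K=np.array(i['K']);P=np.array(i['pose'])
    d=P[:3,:3]@np.linalg.solve(K,[uv[0],uv[1],1.]);o=P[:3,3]
    return o+d*(z-o[2])/d[2]
def proj(name,p):
    i=bot.camera_info(name);K=np.array(i['K']);P=np.array(i['pose'])
    c=P[:3,:3].T@(np.array(p)-P[:3,3]);c=K@c;return c[:2]/c[2]
E
python3 - <<'E'
from h import *
np.set_printoptions(precision=4,suppress=True)
s=lambda u,v:(250+u/3.5,125+v/3.5)
L=np.array([ray('side',s(*p),.105) for p in [(250,288),(133,364),(300,494),(412,408)]])
print(L,L.mean(0)); 
for i in range(4): d=L[(i+1)%4]-L[i];print(np.linalg.norm(d),np.degrees(np.arctan2(d[1],d[0])))
print('bar ends', ray('side',s(230,312),.147),ray('side',s(309,377),.147))
for z in (.105,.12,.13,.14): print('haspbar',z,ray('side',s(369,300),z))
G=np.array([ray('side',s(*p),.036) for p in [(70,112),(160,80),(243,158),(148,195)]])
print(G,G.mean(0))
for i in range(4): d=G[(i+1)%4]-G[i];print(np.linalg.norm(d),np.degrees(np.arctan2(d[1],d[0])))
t=lambda u,v:(210+u/3.2,130+v/3.2)
G=np.array([ray('scene',t(*p),.036) for p in [(527,345),(738,372),(733,437),(520,405)]])
print(G,G.mean(0))
for p in [(138,292),(333,247)]: print('vial',ray('side',s(*p),.05),ray('side',s(*p),.058))
print('dish',ray('side',s(457,140),.04),'spray',ray('side',(298,108),.13))
E
```

```text
[[ 0.4893 -0.0841  0.105 ]
 [ 0.3776 -0.1402  0.105 ]
 [ 0.4593 -0.3025  0.105 ]
 [ 0.5651 -0.2492  0.105 ]] [ 0.4728 -0.194   0.105 ]
0.12509168708625673 -153.34244887359597
0.18165821110799227 -63.26825656626776
0.11853492421351382 26.715301158828098
0.18164861705931373 114.66318525065739
bar ends [ 0.4538 -0.1503  0.147 ] [ 0.4886 -0.2341  0.147 ]
haspbar 0.105 [ 0.5765 -0.1275  0.105 ]
haspbar 0.12 [ 0.5702 -0.1427  0.12  ]
haspbar 0.13 [ 0.566  -0.1528  0.13  ]
haspbar 0.14 [ 0.5618 -0.1629  0.14  ]
[[0.4143 0.3044 0.036 ]
 [0.5167 0.3319 0.036 ]
 [0.5604 0.1742 0.036 ]
 [0.4571 0.1463 0.036 ]] [0.4871 0.2392 0.036 ]
0.10609949048391012 15.076778030735705
0.1636724241411496 -74.52202303633862
0.10694860370952299 -164.88429385155425
0.16374134434908746 105.1806948812528
[[0.4594 0.1464 0.036 ]
 [0.4056 0.3133 0.036 ]
 [0.4906 0.3303 0.036 ]
 [0.5376 0.1711 0.036 ]] [0.4733 0.2403 0.036 ]
vial [ 0.4122 -0.0005  0.05  ] [ 0.4106 -0.0092  0.058 ]
vial [0.5937 0.0042 0.05  ] [ 0.5904 -0.0046  0.058 ]
dish [0.7689 0.1315 0.04  ] spray [0.5614 0.451  0.13  ]
```

```bash
cat >> h.py <<'E'
from scipy.spatial.transform import Rotation as Ro
def plan(target,yawz=None,frm=None):
    """shift to target pos in tool cm; spin (about tool y) to bring tool z to world yaw (rad)"""
    s=bot.sense();R=Ro.from_rotvec(s['ee_rot']).as_matrix();p=s['ee_pos']
    print('t',round(s['time'],2),'p',p.round(4),'R',R.round(3).tolist(),'q',s['q'].round(3),'F',s['ft_force'].round(1),'op',round(s['opening'],4))
    print('shift tool cm',(R.T@(np.array(target)-p)*100).round(2),'yaw z',np.degrees(np.arctan2(R[1,2],R[0,2])).round(2))
    if yawz is not None:
        z=np.array([np.cos(yawz),np.sin(yawz),0]);l=R.T@z;print('spin',np.arctan2(l[0],l[2]).round(3),'other',np.arctan2(-l[0],-l[2]).round(3))
E
python3 - <<'E'
from h import *
c=np.array([.4725,-.193]);a=np.radians(26.3);x=np.array([np.cos(a),np.sin(a)])
plan([*(c+x*.105),.19],a+np.pi/2)
print('finger over hasp',c+x*.105,'hinge',c+x*.066)
print('red',[ray('side',p,.105).round(3) for p in [(240,158),(238,182),(178,172)]])
E
```

```text
t 0.15 p [ 0.6747 -0.      0.2259] R [[0.0, -0.001, -1.0], [1.0, -0.0, 0.0], [-0.0, -1.0, 0.001]] q [ 0.288  0.359  0.011 -0.    -1.224 -0.288] F [-0.1 -1.3 -0.9] op 0.0875
shift tool cm [-14.65   3.6   10.8 ] yaw z 179.99
spin 1.112 other -2.03
finger over hasp [ 0.56663108 -0.14647752] hinge [ 0.5316681 -0.1637573]
red [array([0.305, 0.231, 0.105]), array([0.279, 0.106, 0.105]), array([0.104, 0.217, 0.105])]
```

```bash
python3 -m handwheel '[[-1.47,0.36,1.08,0],[-1.47,0.36,1.08,0],[-1.47,0.36,1.08,0],[-1.47,0.36,1.08,0],[-1.47,0.36,1.08,0],[-1.47,0.36,1.08,0],[-1.47,0.36,1.08,0],[-1.47,0.36,1.08,0],[-1.47,0.36,1.08,0],[-1.47,0.36,1.08,0]]' 0 20
python3 -m handwheel '[[0,0,0,0.111],[0,0,0,0.111],[0,0,0,0.111],[0,0,0,0.111],[0,0,0,0.111],[0,0,0,0.111],[0,0,0,0.111],[0,0,0,0.111],[0,0,0,0.111],[0,0,0,0.111]]'
python3 - <<'E'
from h import *
import cv2
c=np.array([.4725,-.193]);a=np.radians(26.3);x=np.array([np.cos(a),np.sin(a)])
plan([*(c+x*.105),.19],a+np.pi/2)
ims=[]
s=bot.sense()
for n in ['wrist','side']: cv2.imwrite(f'pics/{n}1.png',bot.camera(n)[:,:,::-1])
cv2.imwrite('pics/side1c.png',cv2.resize(cv2.imread('pics/side1.png')[125:295,250:450],None,fx=3.5,fy=3.5,interpolation=cv2.INTER_CUBIC))
E
```

```text
time: 0.98
ee_pos: [0.5659, -0.1484, 0.1902]
ee_rot: [-1.209, -1.209, 1.209]
ft_force: [0.2, -0.9, 0.2]
opening: 0.0265
time: 1.82
ee_pos: [0.5665, -0.1479, 0.1904]
ee_rot: [-1.541, -0.357, 0.357]
ft_force: [0.3, 0.2, -0.1]
opening: 0.0006
t 1.82 p [ 0.5665 -0.1479  0.1904] R [[0.898, -0.0, -0.44], [0.44, -0.0, 0.898], [-0.0, -1.0, 0.0]] q [ 0.078  0.239 -0.243  0.    -1.089 -1.194] F [ 0.3  0.2 -0.1] op 0.0006
shift tool cm [0.08 0.04 0.12] yaw z 116.07
spin -0.004 other 3.138
```

View pics/wrist1.png

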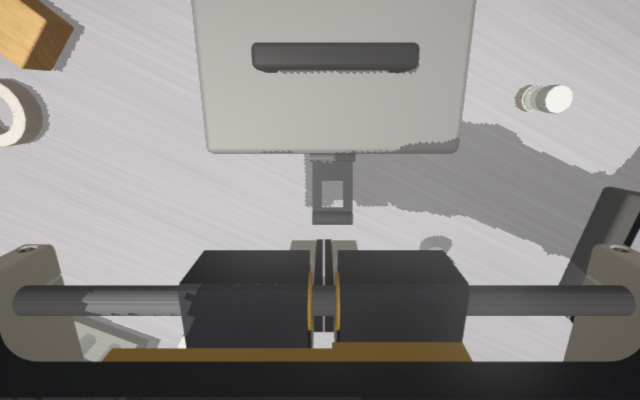

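View pics/side1c.png

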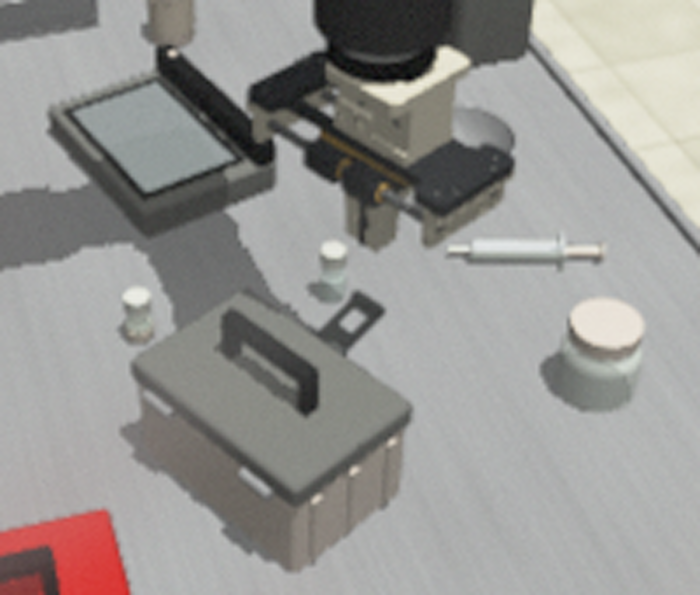

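```bash
cat >> h.py <<'E'
def wray(uv,z,s=None):
    s=s or bot.sense();i=bot.camera_info('wrist');K=np.array(i['K']);T=np.array(i['T_tool_cam'])
    R=Ro.from_rotvec(s['ee_rot']).as_matrix()
    o=R@T[:3,3]+s['ee_pos'];d=R@T[:3,:3]@np.linalg.solve(K,[uv[0],uv[1],1.])
    return o+d*(z-o[2])/d[2]
def tocar(p,c,a):
    d=np.array(p[:2])-c;return np.array([d@[np.cos(a),np.sin(a)],d@[-np.sin(a),np.cos(a)],p[2]])
E
python3 - <<'E'
from h import *
c=np.array([.4725,-.193]);a=np.radians(26.3)
for n,p,z in [('lidL',(207,152),.105),('lidR',(461,152),.105),('barL',(252,43),.147),('barR',(419,43),.147),('barcL',(252,60),.147)]+[('hasp',(332,217),z) for z in (.1,.11,.12,.13)]:
    print(n,(tocar(wray(p,z),c,a)*1000).round(1))
E
```

```text
lidL [ 65.2 -84.6 105. ]
lidR [ 65.2  99.6 105. ]
barL [ -2.  -39.2 147. ]
barR [ -2.  52. 147.]
barcL [  6.7 -39.7 147. ]
hasp [117.5   6.6 100. ]
hasp [113.7   6.3 110. ]
hasp [109.9   6.  120. ]
hasp [106.    5.8 130. ]
```

```bash
cat >> h.py <<'E'
C=np.array([.4712,-.1858]);A=np.radians(26.1);X=np.array([np.cos(A),np.sin(A)])
E
python3 - <<'E'
from h import *
plan([*(C+X*.102),.07],A+np.pi/2)
E
```

```text
t 1.92 p [ 0.5665 -0.1478  0.1904] R [[0.897, -0.0, -0.443], [0.443, 0.0, 0.897], [-0.0, -1.0, 0.0]] q [ 0.079  0.239 -0.243 -0.    -1.089 -1.191] F [-0.2 -0.7 -1.6] op 0.0006
shift tool cm [-0.03 12.04  0.78] yaw z 116.27
spin 0.003 other -3.139
```

```bash
python3 -m handwheel '[[0,1,0.2,0],[0,1,0.2,0],[0,1,0.2,0],[0,1,0.2,0],[0,1,0,0],[0,0.8,0,0],[0,0.8,0,0],[0,0.8,0,0],[0,0.8,0,0],[0,0.8,0,0]]'
python3 -m handwheel '[[0,0.6,0,0],[0,0.6,0,0],[0,0.6,0,0],[0,0.6,0,0],[0,0.6,0,0],[0,0.4,0,0],[0,0.3,0,0],[0,0,0,0],[0,0,0,0],[0,0,0,0]]'
python3 - <<'E'
from h import *
import cv2
plan([*(C+X*.102),.048],A+np.pi/2)
for n in ['wrist','side']: cv2.imwrite(f'pics/{n}2.png',bot.camera(n)[:,:,::-1])
cv2.imwrite('pics/side2c.png',cv2.resize(cv2.imread('pics/side2.png')[125:295,250:450],None,fx=3.5,fy=3.5,interpolation=cv2.INTER_CUBIC))
E
```

```text
time: 2.75
ee_pos: [0.5636, -0.1399, 0.0999]
ee_rot: [-1.54, -0.362, 0.361]
ft_force: [-0.1, 0.4, -0.3]
opening: 0.0001
time: 3.58
ee_pos: [0.5637, -0.1398, 0.0638]
ee_rot: [-1.541, -0.362, 0.361]
ft_force: [0.2, -0.4, -0.9]
opening: 0.0005
t 3.58 p [ 0.5637 -0.1398  0.0638] R [[0.896, 0.001, -0.445], [0.445, -0.0, 0.896], [0.0, -1.0, -0.0]] q [ 0.093  0.361 -0.401  0.    -0.809 -1.203] F [ 0.2 -0.4 -0.9] op 0.0005
shift tool cm [-0.13  1.58 -0.06] yaw z 116.41
spin 0.005 other -3.136
```

View pics/wrist2.png

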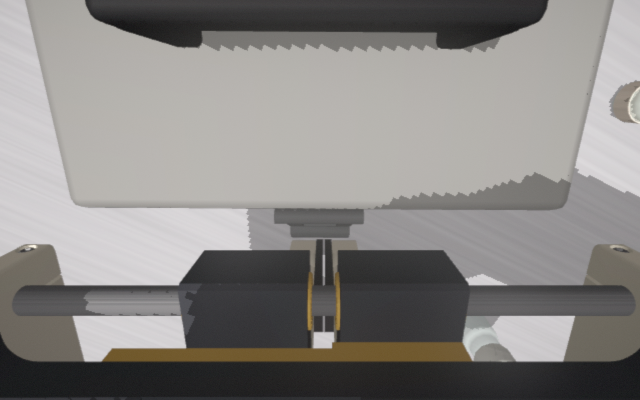

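View pics/side2c.png

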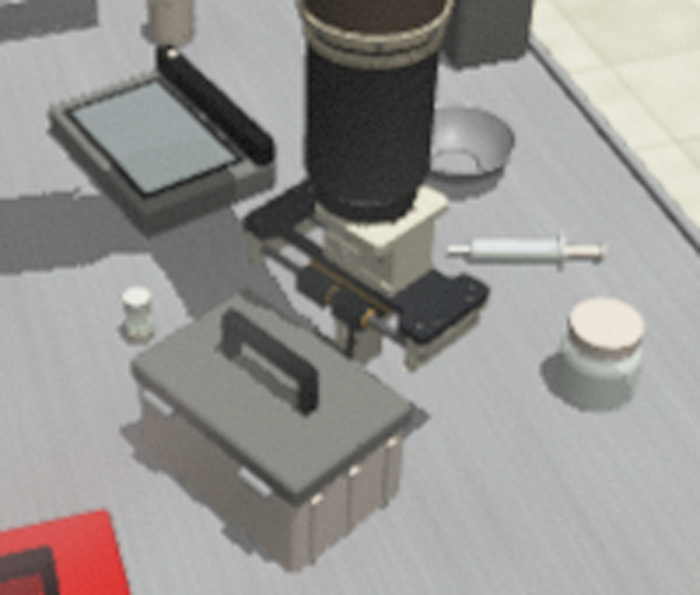

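```bash
python3 -m handwheel '[[0,0.5,0,0],[0,0.5,0,0],[0,0.4,0,0],[-0.2,0,0,0],[-0.2,0,0,0],[-0.2,0,0,0],[-0.2,0,0,0],[-0.2,0,0,0],[-0.2,0,0,0],[0,0,0,0]]'
python3 -m handwheel '[[-0.1,0,0,0],[-0.1,0,0,0],[-0.1,0,0,0],[-0.1,0,0,0],[-0.1,0,0,0],[-0.1,0,0,0],[0,0,0,0],[0,0,0,0],[0,0,0,0],[0,0,0,0]]'
python3 - <<'E'
from h import *
import cv2
plan([*(C+X*.0825),.05],A+np.pi/2)
s=bot.sense();cv2.imwrite('pics/wrist3.png',bot.camera('wrist')[:,:,::-1])
E
```

```text
time: 4.52
ee_pos: [0.5523, -0.1454, 0.0498]
ee_rot: [-1.54, -0.361, 0.361]
ft_force: [-0.2, -1.0, -1.0]
opening: 0.0007
time: 5.35
ee_pos: [0.5475, -0.1478, 0.0496]
ee_rot: [-1.54, -0.362, 0.361]
ft_force: [1.7, 1.3, -0.6]
opening: 0.0003
t 5.35 p [ 0.5475 -0.1478  0.0496] R [[0.896, 0.0, -0.445], [0.445, -0.0, 0.896], [0.0, -1.0, -0.0]] q [ 0.081  0.36  -0.444  0.    -0.766 -1.191] F [ 1.7  1.3 -0.6] op 0.0003
shift tool cm [-0.27 -0.04 -0.05] yaw z 116.41
spin 0.005 other -3.136
```

View pics/wrist3.png

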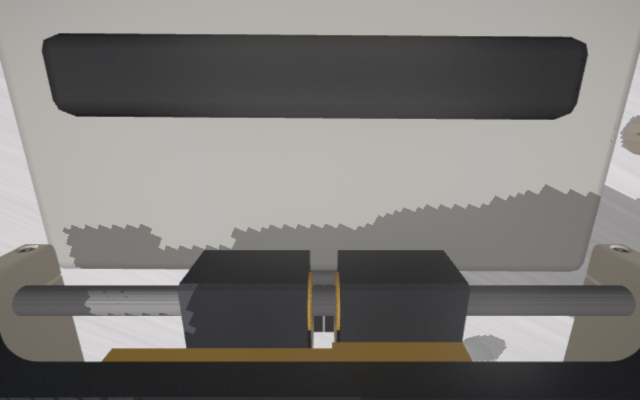

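```bash
python3 -m handwheel '[[-0.1,0,0,0],[-0.1,0,0,0],[-0.1,0,0,0],[-0.1,0,0,0],[0,0,0,0],[0,0,0,0],[0,0,0,0],[0,0,0,0],[0,0,0,0],[0,0,0,0]]'
python3 - <<'E'
from h import *
import cv2
plan([*(C+X*.0825),.05],A+np.pi/2)
s=bot.sense();cv2.imwrite('pics/wrist4.png',bot.camera('wrist')[:,:,::-1])
E
```

```text
time: 6.23
ee_pos: [0.5436, -0.1497, 0.0495]
ee_rot: [-1.54, -0.361, 0.362]
ft_force: [1.9, 0.8, -0.3]
opening: 0.0004
t 6.23 p [ 0.5436 -0.1497  0.0495] R [[0.896, -0.0, -0.445], [0.445, -0.0, 0.896], [-0.0, -1.0, 0.0]] q [ 0.078  0.356 -0.451  0.    -0.763 -1.189] F [ 1.9  0.8 -0.3] op 0.0004
shift tool cm [ 0.16 -0.05 -0.06] yaw z 116.4
spin 0.005 other -3.136
```

View pics/wrist4.png

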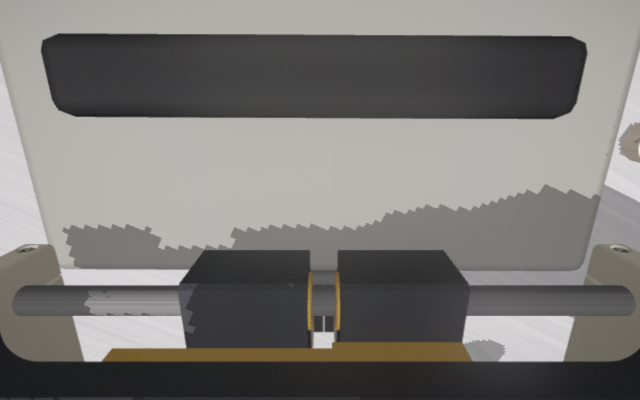

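Wrist view: lid edge (row 270) is unchanged relative to the tool between presses, so the bar is hard against the box and the carrier now slides slightly with it. I'll back off, rise and look.

```bash
python3 -m handwheel '[[0.4,0,0,0],[0.8,0,0,0],[0.8,0,0,0],[0.8,0,0,0],[0.8,0,0,0],[0.4,-2,0,0],[0,-4,0,0],[0,-4,0,0],[0,-4,0,0],[0,-2,0,0]]'
python3 -m handwheel '[[0,0,0,-0.12],[0,0,0,-0.12],[0,0,0,-0.12],[0,0,0,-0.12],[0,0,0,-0.12],[0,0,0,-0.12],[0,0,0,-0.12],[0,0,0,-0.12],[0,0,0,-0.12],[0,0,0,-0.12]]' 8.7
python3 - <<'E'
from h import *
import cv2
plan([*(C+X*.0),.2],A+np.pi)
s=bot.sense()
for n in ['wrist','side','scene']: cv2.imwrite(f'pics/{n}5.png',bot.camera(n)[:,:,::-1])
a=cv2.imread('pics/side5.png')[125:295,250:410]; b=cv2.imread('pics/scene5.png')[130:300,210:370]
cv2.imwrite('pics/c5.png',np.hstack([cv2.resize(i,(400,425),interpolation=cv2.INTER_CUBIC) for i in (a,b)]))
E
```

```text
time: 7.12
ee_pos: [0.5819, -0.1318, 0.215]
ee_rot: [-1.543, -0.367, 0.358]
ft_force: [0.3, -0.9, 0.4]
opening: 0.0004
time: 7.95
ee_pos: [0.58, -0.1315, 0.2095]
ee_rot: [-1.162, -1.279, 1.28]
ft_force: [0.4, -0.4, 0.1]
opening: 0.0617
t 7.95 p [ 0.58   -0.1315  0.2095] R [[-0.096, -0.0, -0.995], [0.995, -0.0, -0.096], [-0.0, -1.0, 0.0]] q [ 0.105  0.24  -0.196  0.    -1.135 -0.009] F [ 0.4 -0.4  0.1] op 0.0617
shift tool cm [-4.36  0.95 11.35] yaw z -174.49
spin -0.359 other 2.782
```

View pics/wrist5.png

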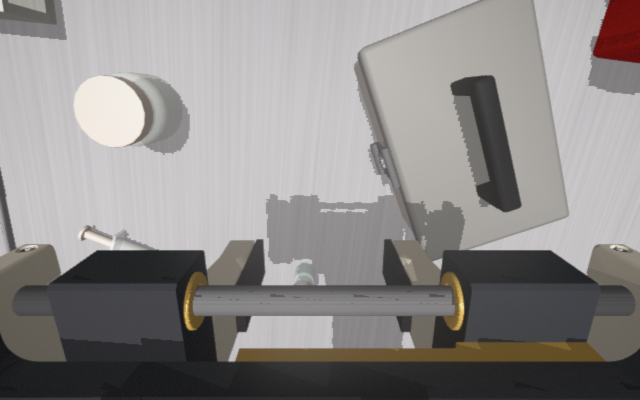

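View pics/c5.png

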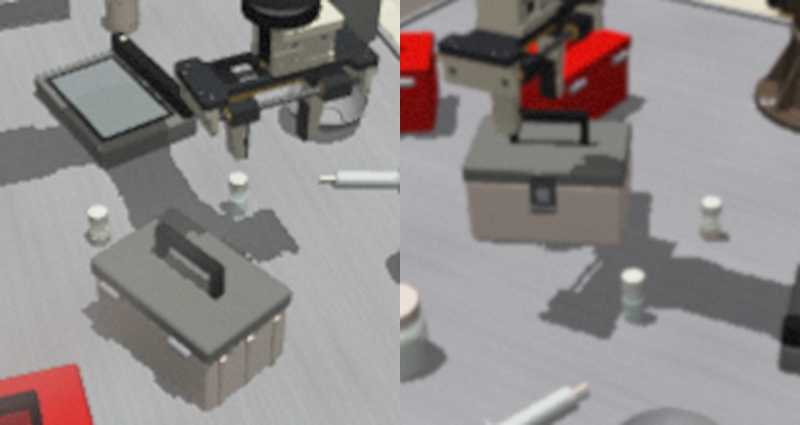

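```bash
python3 - <<'E'
from h import *
P=[wray(p,.105) for p in [(359,50),(568,215),(434,263)]]
P=np.array(P);print(P.round(4))
d=P[0]-P[2];print('len',np.linalg.norm(d),np.degrees(np.arctan2(d[1],d[0])))
d=P[1]-P[2];print('wid',np.linalg.norm(d),np.degrees(np.arctan2(d[1],d[0])))
print('centre',(P[0]+P[1])/2)
B=[wray(p,.147) for p in [(473,78),(505,210)]];print(np.array(B).round(4),np.mean(B,0))
d=B[0]-B[1];print(np.linalg.norm(d),np.degrees(np.arctan2(d[1],d[0])))
E
python3 - <<'E'
import cv2
cv2.imwrite('pics/w5c.png',cv2.resize(cv2.imread('pics/wrist5.png')[0:280,340:600],None,fx=2.1,fy=2.1,interpolation=cv2.INTER_CUBIC))
E
```

```text
[[ 0.5642 -0.2423  0.105 ]
 [ 0.3768 -0.1324  0.105 ]
 [ 0.4791 -0.0788  0.105 ]]
len 0.1843543637475121 -62.4801171563758
wid 0.11543142360891374 -152.31878346988833
centre [ 0.47053716 -0.18731879  0.105     ]
[[ 0.4961 -0.2278  0.147 ]
 [ 0.455  -0.1449  0.147 ]] [ 0.47556249 -0.18634118  0.147     ]
0.09250242998520897 -63.642936605179464
```

View pics/w5c.png

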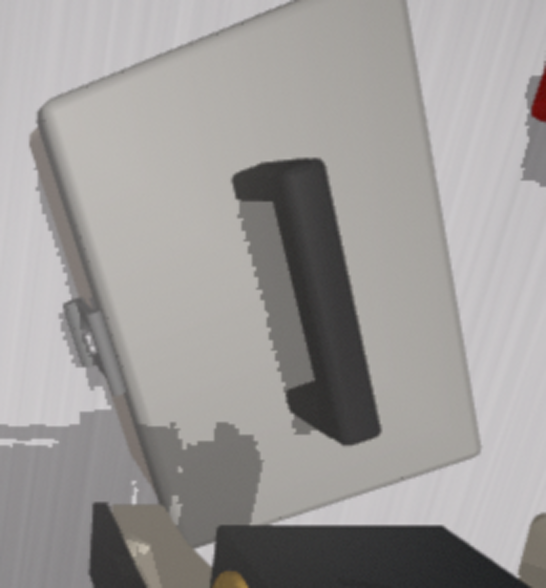

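Run:
```python
from h import *
B=[wray(p,.147) for p in [(484.3,78.5),(511.5,208)]];print(np.array(B).round(4),np.mean(B,0))
d=B[0]-B[1];print(np.linalg.norm(d),np.degrees(np.arctan2(d[1],d[0])))
plan([.4690,-.1865,.2],np.radians(26.5+180))
```

```text
[[ 0.4891 -0.2281  0.147 ]
 [ 0.4509 -0.1467  0.147 ]] [ 0.47001382 -0.18742091  0.147     ]
0.0898883144672894 -64.8640498370433
t 8.1 p [ 0.5799 -0.1315  0.2095] R [[-0.087, -0.0, -0.996], [0.996, 0.0, -0.087], [0.0, -1.0, 0.0]] q [ 0.105  0.239 -0.196 -0.    -1.135 -0.018] F [ 0.2 -0.2 -0.1] op 0.0737
shift tool cm [-4.51  0.95 11.53] yaw z -175.01
spin -0.375 other 2.766
```

```bash
python3 -m handwheel '[[-0.9,0,2.2,0],[-0.9,0,2.2,0],[-0.9,0,2.2,0],[-0.9,0,2.2,0],[-0.9,0,2.6,0],[0,0,0,-0.12],[0,0,0,-0.12],[0,0,0,-0.12],[0,0,0,0],[0,0,0,0]]' 8.7
python3 - <<'E'
from h import *
import cv2
plan([.470,-.187,.121],np.radians(26.3+180))
s=bot.sense()
cv2.imwrite(f'pics/wrist6.png',bot.camera('wrist')[:,:,::-1])
E
```

```text
time: 8.93
ee_pos: [0.4702, -0.1868, 0.2096]
ee_rot: [-0.966, -1.528, 1.528]
ft_force: [-0.6, -0.3, 0.5]
opening: 0.087
t 8.93 p [ 0.4702 -0.1868  0.2096] R [[-0.429, 0.0, -0.903], [0.903, 0.0, -0.429], [-0.0, -1.0, -0.0]] q [ 0.011  0.092 -0.379 -0.    -1.1    0.433] F [-0.6 -0.3  0.5] op 0.087
shift tool cm [-0.01  8.86  0.03] yaw z -154.59
spin -0.016 other 3.126
```

View pics/wrist6.png

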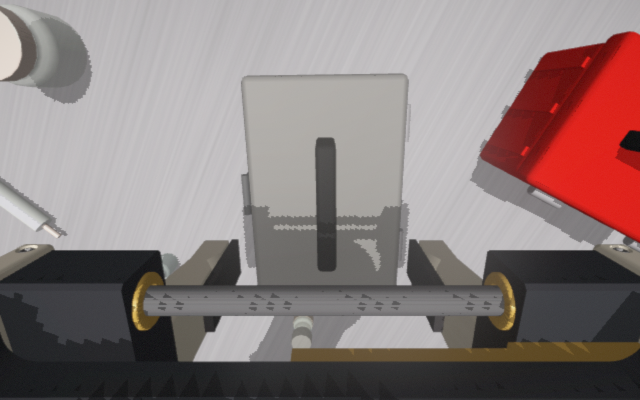

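Run:
```python
from h import *
B=[wray(p,.147) for p in [(326,138),(326,271)]];print(np.array(B).round(4),np.mean(B,0))
```

```text
[[ 0.4915 -0.2343  0.147 ]
 [ 0.4495 -0.1467  0.147 ]] [ 0.47048103 -0.19047214  0.147     ]
```

```bash
python3 -m handwheel '[[0,1.2,0,0],[0,1.2,0,0],[0,1.2,0,0],[0,1.2,0,0],[0,1.2,0,0],[0,1.0,0,0],[0,0.8,0,0],[0,0.6,0,0],[0,0.4,0,0],[0,0,0,0]]'
```

```text
time: 9.82
ee_pos: [0.4697, -0.1868, 0.1208]
ee_rot: [-0.961, -1.531, 1.532]
ft_force: [-0.6, 0.6, 0.1]
opening: 0.087
```

```bash
python3 -m handwheel '[[-0.2,0,0,0],[0,0,0,0],[0,0,0,0],[0,0,0,0],[0,0,0,0],[0,0,0,0],[0,0,0,0],[0,0,0,0],[0,0,0,0],[0,0,0,0]]' 0 45
python3 -m handwheel '[[0,0,0,0],[0,0,0,0],[0,0,0,0],[0,-0.2,0,0],[0,-0.4,0,0],[0,-0.6,0,0],[0,-0.6,0,0],[0,-0.6,0,0],[0,-0.6,0,0],[0,-0.6,0,0]]'
python3 - <<'E'
from h import *
import cv2
plan([.487,.239,.257],np.radians(15+180))
cv2.imwrite(f'pics/wrist7.png',bot.camera('wrist')[:,:,::-1])
b=bot.camera('scene')[:,:,::-1][80:300,170:500];cv2.imwrite('pics/scene7.png',cv2.resize(b,None,fx=2.4,fy=2.4,interpolation=cv2.INTER_CUBIC))
E
```

```text
time: 10.65
ee_pos: [0.4709, -0.1887, 0.1216]
ee_rot: [-0.962, -1.532, 1.532]
ft_force: [-0.5, 0.5, -0.1]
opening: 0.0258
time: 11.48
ee_pos: [0.471, -0.1887, 0.1584]
ee_rot: [-0.962, -1.533, 1.532]
ft_force: [0.1, 0.5, -5.1]
opening: 0.0135
t 11.48 p [ 0.471  -0.1887  0.1584] R [[-0.435, 0.0, -0.9], [0.9, 0.0, -0.435], [-0.0, -1.0, -0.0]] q [ 0.007  0.141 -0.449 -0.    -0.98   0.443] F [ 0.1  0.5 -5.1] op 0.0135
shift tool cm [ 37.81  -9.86 -20.05] yaw z -154.22
spin 0.188 other -2.953
```

View pics/scene7.png

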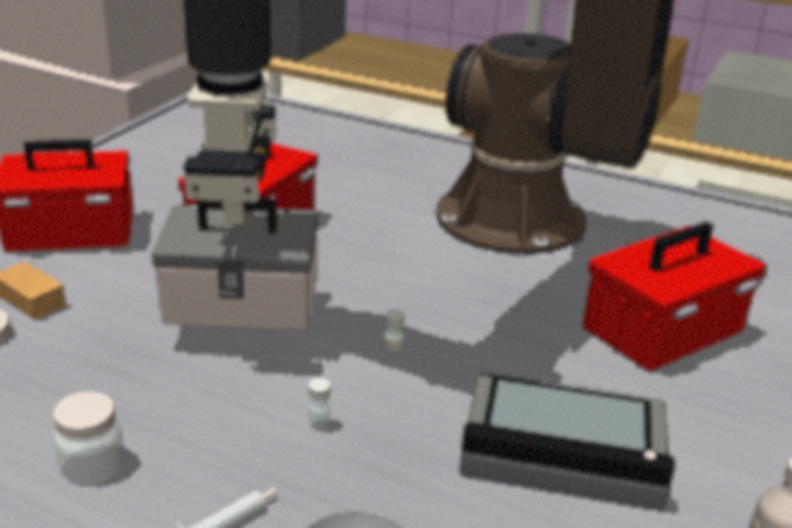

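View pics/wrist7.png

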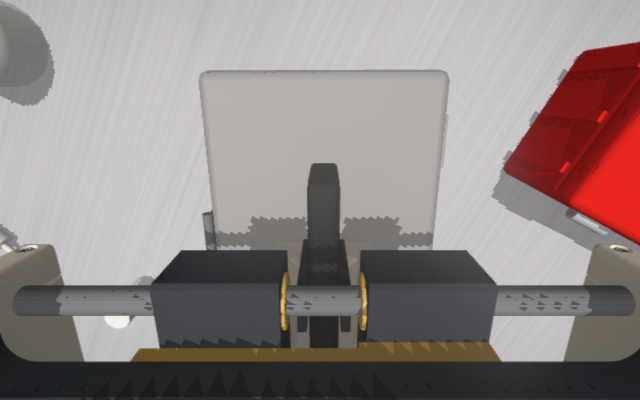

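```bash
python3 -m handwheel '[[0,-0.5,0,0],[0,-1,0,0],[0,-1.2,0,0],[0,-1.2,0,0],[0,-1.2,0,0],[0,-1.2,0,0],[0,-1.2,0,0],[0,-1.2,0,0],[0,-0.8,0,0],[0,-0.4,0,0]]'
python3 -m handwheel '[[0.3,0,-0.15,0],[0.6,0,-0.3,0],[0.9,0,-0.5,0],[1.2,0,-0.65,0],[1.5,0,-0.8,0],[1.5,0,-0.8,0],[1.5,0,-0.8,0],[1.5,0,-0.8,0],[1.5,0,-0.8,0],[1.5,0,-0.8,0]]'
python3 -m handwheel '[[1.5,0,-0.8,0],[1.5,0,-0.8,0],[1.5,0,-0.8,0],[1.5,0,-0.8,0],[1.5,0,-0.8,0],[1.5,0,-0.8,0],[1.5,0,-0.8,0],[1.5,0,-0.8,0],[1.5,0,-0.8,0],[1.5,0,-0.8,0]]'
python3 - <<'E'
from h import *
plan([.487,.242,.257],np.radians(15+180))
E
```

```text
time: 12.42
ee_pos: [0.4714, -0.1888, 0.2582]
ee_rot: [-0.963, -1.534, 1.532]
ft_force: [-0.0, -0.3, -4.8]
opening: 0.0136
time: 13.25
ee_pos: [0.4757, -0.0512, 0.2558]
ee_rot: [-0.96, -1.532, 1.533]
ft_force: [0.9, 0.6, -5.1]
opening: 0.0137
time: 14.08
ee_pos: [0.4822, 0.1185, 0.2558]
ee_rot: [-0.96, -1.532, 1.533]
ft_force: [1.0, -0.9, -5.5]
opening: 0.0135
t 14.08 p [0.4822 0.1185 0.2558] R [[-0.435, -0.001, -0.9], [0.9, -0.0, -0.435], [0.0, -1.0, 0.001]] q [ 0.637  0.043 -0.323 -0.    -1.206 -0.187] F [ 1.  -0.9 -5.5] op 0.0135
shift tool cm [10.91 -0.12 -5.8 ] yaw z -154.19
spin 0.189 other -2.953
```

```bash
python3 -m handwheel '[[1.5,-0.1,-0.8,0],[1.5,0,-0.8,0],[1.5,0,-0.8,0],[1.4,0,-0.75,0],[1.2,0,-0.65,0],[1,0,-0.5,0],[0.8,0,-0.4,0],[0.5,0,-0.25,0],[0.3,0,-0.15,0],[0.1,0,-0.05,0]]'
python3 -m handwheel '[[0,0,0,0.02],[0,0,0,0.03],[0,0,0,0.03],[0,0,0,0.03],[0,0,0,0.03],[0,0,0,0.03],[0,0,0,0.02],[0,0,0,0],[0,0,0,0],[0,0,0,0]]'
python3 - <<'E'
from h import *
import cv2
plan([.487,.242,.257],np.radians(15+180))
for n,(y,x) in {'side':(60,210),'scene':(120,300)}.items():
    i=bot.camera(n)[:,:,::-1];cv2.imwrite(f'pics/{n}8.png',i);cv2.imwrite(f'pics/{n}8c.png',cv2.resize(i[y:y+180,x:x+200],None,fx=3.2,fy=3.2,interpolation=cv2.INTER_CUBIC))
E
```

```text
time: 14.92
ee_pos: [0.4869, 0.2279, 0.2575]
ee_rot: [-0.962, -1.532, 1.533]
ft_force: [-0.7, -0.4, -4.9]
opening: 0.0135
time: 15.75
ee_pos: [0.4869, 0.2275, 0.2576]
ee_rot: [-1.075, -1.398, 1.398]
ft_force: [-0.1, 0.1, -5.1]
opening: 0.0135
t 15.75 p [0.4869 0.2275 0.2576] R [[-0.257, -0.0, -0.966], [0.966, 0.0, -0.257], [0.0, -1.0, -0.0]] q [ 0.802  0.112 -0.243 -0.    -1.216 -0.542] F [-0.1  0.1 -5.1] op 0.0135
shift tool cm [ 1.4   0.06 -0.38] yaw z -165.09
spin -0.002 other 3.14
```

View pics/side8c.png

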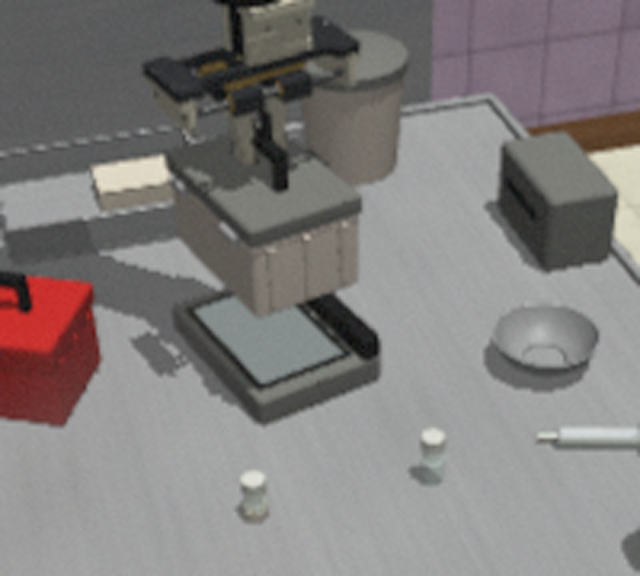

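View pics/scene8c.png

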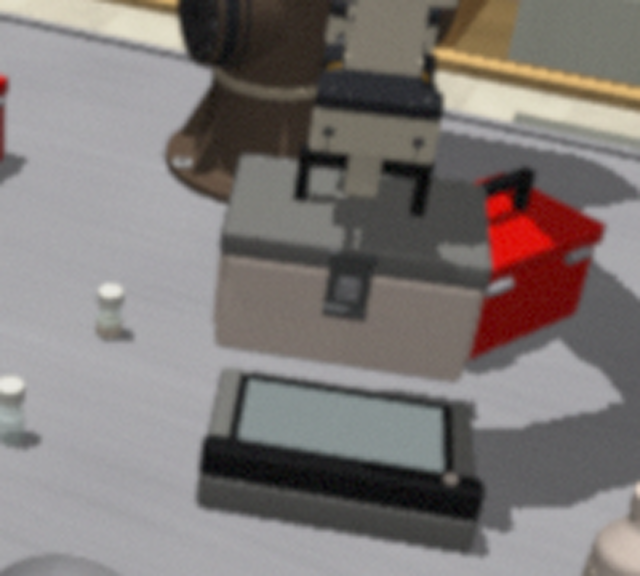

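```bash
python3 -m handwheel '[[0.2,0,-0.05,0],[0.3,0,-0.1,0],[0.3,0,-0.1,0],[0.3,0,-0.1,0],[0.2,0,-0.05,0],[0.1,0,0,0],[0,0,0,0],[0,0,0,0],[0,0,0,0],[0,0,0,0]]'
python3 - <<'E'
from h import *
import cv2
plan([.487,.242,.257],np.radians(15+180))
for n,(y,x) in {'side':(60,210),'scene':(120,300)}.items():
    i=bot.camera(n)[:,:,::-1];cv2.imwrite(f'pics/{n}9.png',i);cv2.imwrite(f'pics/{n}9c.png',cv2.resize(i[y:y+180,x:x+200],None,fx=3.2,fy=3.2,interpolation=cv2.INTER_CUBIC))
E
```

```text
time: 16.68
ee_pos: [0.4871, 0.2421, 0.2576]
ee_rot: [-1.075, -1.398, 1.398]
ft_force: [-1.0, -0.8, -5.2]
opening: 0.0133
t 16.68 p [0.4871 0.2421 0.2576] R [[-0.257, 0.0, -0.966], [0.966, 0.0, -0.257], [0.0, -1.0, -0.0]] q [ 0.822  0.123 -0.23  -0.    -1.218 -0.562] F [-1.  -0.8 -5.2] op 0.0133
shift tool cm [-0.01  0.06  0.02] yaw z -165.11
spin -0.002 other 3.14
```

View pics/side9c.png

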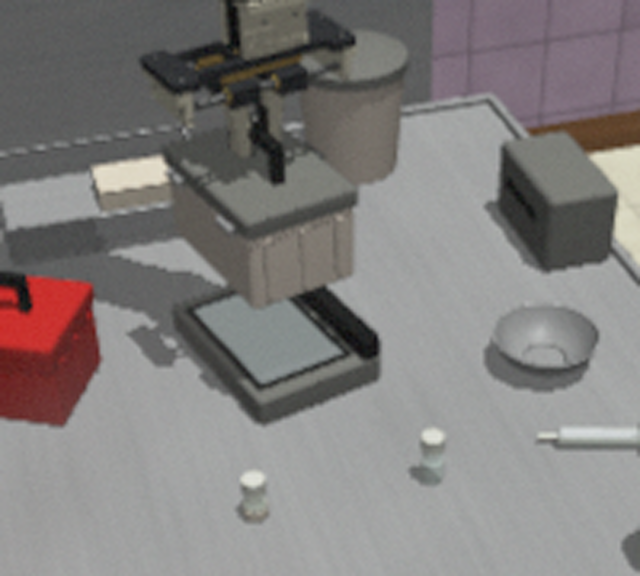

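View pics/scene9c.png

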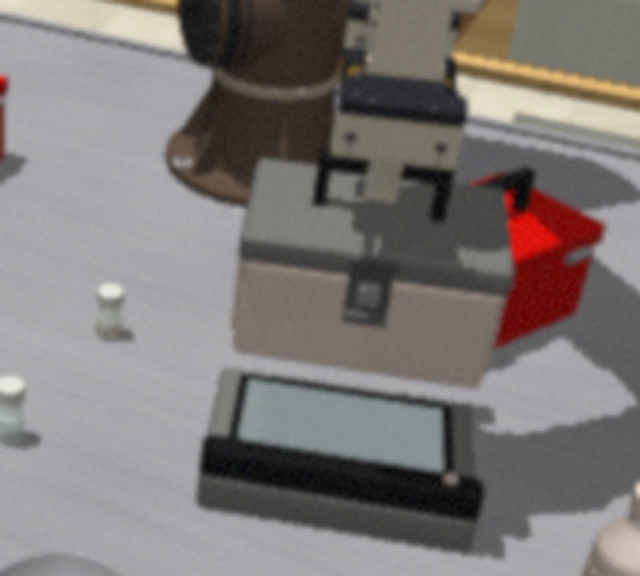

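Run:
```python
from h import *
np.set_printoptions(precision=4,suppress=True)
t=lambda u,v:(300+u/3.2,120+v/3.2); s=lambda u,v:(210+u/3.2,60+v/3.2)
a=np.radians(15);X=np.array([np.cos(a),np.sin(a),0]);Y=np.array([-X[1],X[0],0])
def rd(n,p,z,x,y): r=ray(n,p,z); return r-X*x-Y*y
print('carrier scene',rd('scene',t(234,351),.1366,.06,-.09),rd('scene',t(481,386),.1366,.06,.09))
print('carrier side',rd('side',s(265,311),.1366,-.06,-.09),rd('side',s(353,276),.1366,.06,-.09))
for nm,n,p,z,x,y in [('g','side',s(192,303),.036,-.05,.08),('g','side',s(265,384),.036,-.05,-.08),('g','side',s(349,352),.036,.05,-.08),('g','scene',t(244,380),.036,-.05,-.08),('g','scene',t(446,407),.036,-.05,.08),
 ('body','side',s(174,312),.035,-.067,.105),('body','side',s(262,408),.035,-.067,-.105),('body','side',s(379,364),.035,.083,-.105),('body','scene',t(227,370),.035,-.067,-.105),('body','scene',t(474,404),.035,-.067,.105),('foot','scene',t(199,504),0,.083,-.105),('foot','scene',t(471,548),0,.083,.105)]:
  print(nm,n,rd(n,p,z,x,y))
```

```text
carrier scene [0.4815 0.2439 0.1366] [0.4783 0.2411 0.1366]
carrier side [0.4974 0.2397 0.1366] [0.4824 0.2405 0.1366]
g side [0.4862 0.2542 0.036 ]
g side [0.4873 0.2397 0.036 ]
g side [0.4904 0.2397 0.036 ]
g scene [0.4888 0.2419 0.036 ]
g scene [0.4804 0.247  0.036 ]
body side [0.4864 0.225  0.035 ]
body side [0.4849 0.2319 0.035 ]
body side [0.4767 0.2264 0.035 ]
body scene [0.4914 0.252  0.035 ]
body scene [0.4859 0.2466 0.035 ]
foot scene [0.4781 0.2459 0.    ]
foot scene [0.4741 0.2428 0.    ]
```

```bash
python3 -c "
from plant import bot
s=bot.sense();print(s['time'],abs(s['dq']).max(),s['opening'],s['ft_force']);bot.close_job()"
```

```text
16.7833 0.0017437543346147046 0.013726344282705742 [-0.82189722 -0.19410136 -5.09168481]
the job is handed in; nothing more can be done
```

I shut the hasp while the carrier stood on the table, then lifted it by the handle with a 45 N grip. I handed the job in at 16.8 s with the carrier held still over the reader. No verdict comes back, so this is what my own last checks showed:

- **Hasp:** I pushed it down and pressed its bar to the box with about 2 N, which slid the carrier a few millimetres. It looks shut over the catch in the scene view, both after the press and in the air, on the hood side. I have no direct reading of its angle.
- **Grip:** the fingers are closed on the bar at 13.7 mm, carrying about 5.1 N of weight. The arm is at rest.
- **Position:** the tool is at (0.487, 0.242), within about 5 mm of my average for the glass centre, (0.485, 0.242). The underside is about 100 mm above the glass, from the tool height.
- **Angle:** the tool is turned to the reader's 15° yaw, and the carrier looks level in both views.
- **Disagreements:** single-corner fixes scattered by up to about 15 mm between the side and scene cameras. The side camera also read the carrier about 7 mm lower in y than the wrist camera, so I set the target between the readings. The limit is 25 mm.
- **Other things on the table:** none looked moved in the last views I took. Those were cropped, so they did not show every item.

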